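Vent the fermenting tub

ROBOT

A 6-joint arm with a two-finger parallel gripper is mounted at the origin on the work surface. World frame = base frame: x ahead of the robot, y to its left, z up, the work surface at z = 0. Lengths are in m, angles in degrees, forces in N, time in s.
With the tool pointing down it reaches from about 0.35 to 0.875 m from the base axis. Payload 4.2 kg.
Tool frame: the origin (TCP) lies on the centre line of the jaws, within the pads' length; the fingertips stand 8 mm ahead of it and the grasp point (between the pads) lies 11 mm behind it; z points along the fingers, y is the direction in which the jaws open and shut (so a half turn about z gives the same grasp; the last joint's range is limited). The gripper opens to 87 mm and grips with 3 to 60 N. Pads are 19 mm wide; open, the fingers measure 117 mm over their backs; the gripper's body (75 mm by 190 mm) begins 51 mm behind the grasp point.
Start: joints at [89.244, 22.042, 0.453, 0, -68.411, -14.817], TCP at [0.168, 0.602, 0.231] pointing down, gripper open.
Joint ranges: [-179.83, 179.83], [-69.29, 118.12], [-61.27, 80.66], [-181.25, 117.63], [-171.15, -9.14], [-177.46, 177.46]. Speed limits (degrees/s): [159.86, 159.86, 180, 180, 180, 180].

INTERFACE

Orientations are given as a 3x3 rotation matrix whose columns are the frame's x, y, z axes.
In Python, from station import sense, capture, finish_job, recognise gives the robot as it stands.
- The arm moves only by the tool apply_moves, never from a script. Its argument "plan" is a list that holds one entry, the list of rows, each a list of 7 numbers: the opening in per cent of the stroke, from 0 (shut) to 100 (fully open), then the shift along the world's x, y, z in units of 25 mm (1.0 is 25 mm), then the turn, a rotation vector about the world's x, y, z in rad. A call has 1 to 12 rows; each row shifts and turns the pose as measured when the row begins; what a row does not reach is not made up. A row lasts 1/12 s, in which the tool goes at most 41.7 mm and 7.16 degrees, less where a joint would pass 70% of its speed; a pose out of reach is approached as far as the arm can. A call is refused whole if a number of a shift passes 1 or a number of a turn 0.125, either way. A call with a gripper value outside its range is refused whole. The fingers move at their own pace and stop on an object; the grip force is fixed at half the most. Time passes only in rows, so rows that do not move let the fingers close. It gives the time, the measured TCP pose, the force and the opening at its end, in the units of the state.
- sense(): the state, without advancing time (a new reading comes with each control period).
- capture(name): name is "side" or "top"; returns a dict with "pixels" (420x560x3 uint8, red, green, blue), "depth" (420x560 float32, m along the optical axis (not along the pixel's ray), 0 where there is no reading), "mtx" (3x3 intrinsics, pixels), "R" (3x3) and "t" (3): a world point X has camera coordinates R X + t. Camera axes: x right, y down, z forward; pixel columns grow to the right and rows downward; lengths in m; the calibration is good to about 2 mm. A picture is of the moment at which its call begins.
- finish_job(): hands the job in, once; it reports no verdict.
Trained networks look in a picture, given as the dict that the camera call returned (one of the last four; its "shot" number tells which), for a name from the list of things; names that differ only in an ending like _2 or _b are one class to them, and where a whole thing is asked for, a point or a joint stands for the part that bears it (a point fixed in the world has none). Each returns a list of dicts, best first, with "score" (0 to 1); they miss things now and then, are a little off and sometimes report something else, mostly with a low value. They report only what shows in the picture. A call takes as long as a camera call. They do not tell look-alikes from the thing itself.
- recognise(label, picture): "at" ([x, y, z] in m, in the coordinates of the camera as it stood for that picture, good to about 4 mm: the middle of the surface that is visible of it).
The state is a dict: "time_s": time; "joints": joint angles; "joint_velocities": joint speeds; "effort": joint torques, N m; "tcp_pos": TCP position; "ee_rot": TCP orientation; "wrist_force": force on the tool from outside, world axes, zero at the start; "moment": the same for the moment, N m; "gripper_width": opening from 0.0 (shut) to 1.0 (fully open).
Only numpy, scipy, OpenCV 4.12 (cv2) and the standard library are available. Lean on these libraries where they do the work, as an engineer would, in place of code of your own. Each camera call takes 0.05 s, during which the arm holds its last target.

TASK

Vent the orange fermenting tub: flip its hinged cream-and-red tab up and right back past upright so that it stays open, then press the teal cap beneath it gently down against its spring and, keeping it pressed, unscrew it anticlockwise until it comes free and pops up. Do not force the lock and press only hard enough to release it, never to the bottom (that crushes the gasket); let go of everything, and leave the other kitchen things where they are.

Things in the scene. Friction and masses are not known exactly. Their poses are not given: they have to be found in the camera images.
- tub: round orange plastic tub, 126 mm across, 90 mm tall, screwed to the bench by a steel strap. Origin: centre of its underside; z up along its axis; x points from the tab's nose (robot side) to the tab's hinge (far side); y is parallel to the hinge.
- tub_top (a point): centre of the tub's top face, 90 mm above the bench. Over it, on the tub's axis, sits the teal cap: a disc 58 mm across, 6 mm thick, with an upright grip wing across its middle, 40 mm long, 12 mm thick, 18 mm tall. The cap's height is NOT measured and varies: at rest the disc's upper face is 12 to 30 mm above this point (wing top 18 mm higher). Find it by touch.
- flip_hinge (a point): middle of the tab's hinge axis, 47 mm from the tub's axis towards +x of the tub and 96 mm above the bench; the axis is the tub's y. It does not move with the tab.
- flip_nose (a point): grip point in the tab's red nose, 10 mm short of its free end; moves with the tab. Closed: 98 mm from the hinge axis towards the tub's -x and 52 mm above that axis. Nose: 18 mm wide along the tub's y, 8 mm thick, 44 mm long, then a cream plate 46 mm wide over the cap and down to the hinge. 45 mm free below the nose. Pinch it across its width from above and lead it round the hinge.
- flip (a joint): angle of the tab, rad: 0 closed, level over the cap; grows as the nose rises and swings up and back, away from the robot; stop at 2.0. A stiff hinge (0.05 N m) holds it where it is left. Above 1.5 counts as open.
- cap (a joint): turn of the cap, rad: 0 locked, grows anticlockwise seen from above, stop at 1.45. At 0 the wing runs along the tub's x (gripped along the tub's y) and turns by this angle. Unless pressed down over 4 mm it meets a springy lock at about 0.15; forcing it to 0.3 (0.45 N m) breaks the lock. Keep it down until about 1.2, where it comes free (let up early, it stays 4 mm down). Turning takes about 0.1 N m.
- cap_press (a joint): height of the cap over its locked rest height, m: 0 at rest (wherever that is), negative when pressed, +0.005 popped up free. Spring: 8 N to start moving, then 1.6 N per mm: 14.5 N at -0.004 where the lock lets go, 19 N at -0.007, beyond which the gasket is crushed; hard bottom at -0.011.
- cobek: shallow dark stone mortar bowl, 190 mm across, 45 mm tall, 1.6 kg; loose bystander. Origin: centre of its underside.
- pestle: short grey stone pestle lying on the bench, 127 mm long, 42 mm thick; loose bystander. Origin: under its middle, on the bench; x along it.
- scoop: blue plastic scoop, pan 70 x 52 x 30 mm, handle reaching 118 mm from the pan's middle along its -x; loose bystander. Origin: centre of the pan's underside.
- turntable: base of a bamboo turntable, the plate 210 mm across with its top at 27 mm, spinning freely; bystander. Origin: centre of the underside.
- jar_a: empty open glass jar, 74 mm across, 95 mm tall, standing on the turntable; loose bystander. Origin: centre of its underside.
- jar_b: second empty glass jar like the first, also on the turntable; loose bystander. Origin: centre of its underside.
- bowl: small blue ceramic bowl, 100 mm across, 40 mm tall; loose bystander. Origin: centre of its underside.
Not all that is in view belongs to the job. Leave any blue or purple look-alike of the tub alone.

How it is judged:
By the outcome, as a careful person would: the job done as asked, in the order asked, and still so for the second after the job is handed in, with the robot touching nothing.
It also fails if it takes over 61 s, if anything falls off the work surface, if the arm or the gripper's body presses on something with over 40 N, if the wrist force passes 120 N, or if a joint passes its speed limit or range.

## Working session

There is one attempt and no reset: what is moved stays moved. The work goes in short steps, Python scripts to look and compute and a tool call to move; the robot and the scene stay as the last step left them, time stands still between calls to the robot, and variables do not carry over. Pictures are saved under pics/ and viewed, and the job is handed in when it is done.

Besides the shell and the picture viewer there is one more tool, called after "Call:" as name(argument=value, ...) on one line, values as JSON. apply_moves: Moves the arm, as the interface text tells. Its arguments: {"type":"object","properties":{"plan":{"type":"array","items":{"type":"array","items":{"type":"array","items":{"type":"number"}}}}},"required":["plan"]}

```bash
mkdir -p pics
python3 - <<'E'
from station import sense, capture, recognise
import cv2, numpy as np
s=sense(); print({k:np.round(v,3).tolist() for k,v in s.items()})
for n in ["side","top"]:
    c=capture(n); cv2.imwrite(f"pics/{n}0.png",c["pixels"][:,:,::-1])
    R,t=np.array(c["R"]),np.array(c["t"])
    for l in ["tub","flip_nose","cap","flip","tub_top"]:
        try:
            for r in recognise(l,c)[:3]: print(n,l,round(r["score"],2),np.round(R.T@(np.array(r["at"])-t),4))
        except Exception as e: print(n,l,e)
E
```

```text
{'time_s': 0.0, 'joints': [89.243, 22.092, 0.379, -0.029, -68.413, -14.817], 'joint_velocities': [-0.012, -0.052, 0.074, 0.126, -0.022, -0.027], 'effort': [-0.001, -39.067, 18.741, 4.22, 0.011, -0.0], 'tcp_pos': [0.168, 0.601, 0.229], 'ee_rot': [[0.963, -0.269, -0.001], [-0.269, -0.963, -0.002], [0.0, 0.002, -1.0]], 'wrist_force': [0.36, 0.794, -0.328], 'moment': [-0.005, -0.056, 0.004], 'gripper_width': 1.001}
side tub 0.97 [0.6032 0.0719 0.086 ]
side tub 0.79 [3.645e-01 3.000e-04 8.480e-02]
side tub 0.58 [ 0.5343 -0.1524  0.0858]
side flip_nose 0.96 [0.3621 0.0226 0.1524]
side flip_nose 0.92 [ 0.5535 -0.1175  0.1509]
side flip_nose 0.67 [0.6078 0.0913 0.1488]
side cap 0.72 [ 0.5337 -0.1183  0.0977]
side flip 0.72 [0.6049 0.089  0.1463]
side flip 0.71 [0.3639 0.0274 0.1503]
side flip 0.65 [ 0.554  -0.1191  0.1504]
side tub_top 0.79 [ 0.5374 -0.1505  0.0852]
side tub_top 0.68 [0.6065 0.0719 0.0869]
top tub 0.74 [0.5784 0.0888 0.0943]
top tub 0.61 [ 0.5241 -0.107   0.0883]
top tub 0.57 [0.3473 0.0325 0.0899]
top flip_nose 0.96 [0.3595 0.0393 0.154 ]
top flip_nose 0.75 [0.5968 0.0911 0.151 ]
top flip_nose 0.69 [ 0.5421 -0.108   0.1536]
top cap 0.57 [ 0.523  -0.0967  0.104 ]
top flip 0.98 [0.5916 0.0905 0.1515]
top flip 0.81 [0.3615 0.0353 0.1517]
top flip 0.73 [ 0.5447 -0.1119  0.1494]
top tub_top 0.95 [0.577  0.0928 0.0907]
top tub_top 0.84 [0.3482 0.0377 0.088 ]
top tub_top 0.81 [ 0.5222 -0.1079  0.0871]
```

View pics/side0.png

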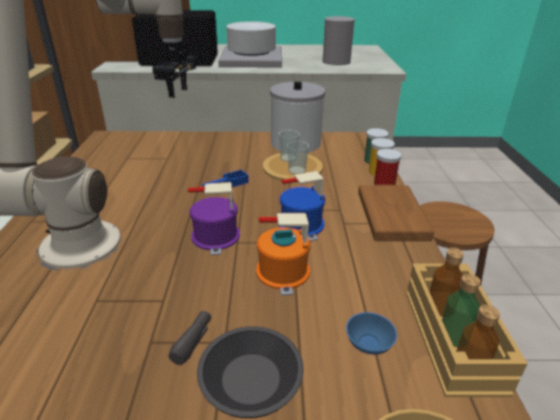

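View pics/top0.png

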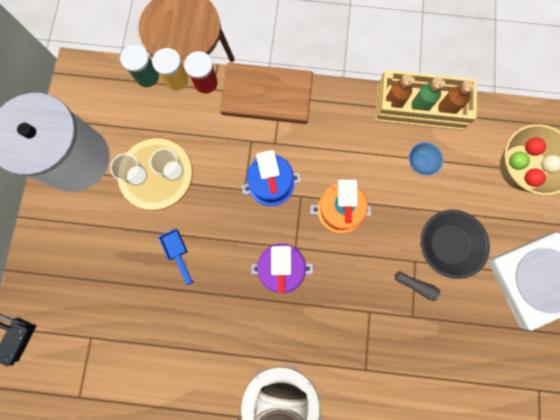

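```bash
cat > h.py <<'E'
import numpy as np, cv2
from station import sense, capture, recognise, finish_job
def cloud(c):
    K=np.array(c["mtx"]);R=np.array(c["R"]);t=np.array(c["t"]);d=c["depth"]
    v,u=np.mgrid[0:d.shape[0],0:d.shape[1]]
    P=np.stack([(u-K[0,2])/K[0,0]*d,(v-K[1,2])/K[1,1]*d,d],-1)
    W=(P-t)@R; W[d==0]=np.nan
    return W
E
python3 - <<'E'
from h import *
for n in ["top","side"]:
    c=capture(n); W=cloud(c); hsv=cv2.cvtColor(c["pixels"],cv2.COLOR_RGB2HSV).astype(int)
    print(n,"cam pos",np.round(-np.array(c["R"]).T@c["t"],3))
    H,S,V=hsv[...,0],hsv[...,1],hsv[...,2]
    near=(np.hypot(W[...,0]-.53,W[...,1]+.11)<.13)
    def st(name,m):
        p=W[m]; 
        if len(p)==0: print(name,0);return
        print(name,len(p),"med",np.round(np.median(p,0),4),"min",np.round(np.percentile(p,3,axis=0),4),"max",np.round(np.percentile(p,97,axis=0),4)); return p
    o=st("orange",near&(H>=6)&(H<=16)&(S>200)&(W[...,2]>.08)&(W[...,2]<.1))
    if o is not None and len(o)>10:
        (cx,cy),r=cv2.minEnclosingCircle(o[:,:2].astype(np.float32)); print("circ",cx,cy,r)
    r=st("red",near&((H<5)|(H>174))&(S>180)&(W[...,2]>.12))
    w=st("cream",near&(S<70)&(V>180)&(W[...,2]>.135))
    g=st("teal",near&(H>80)&(H<100)&(S>100)&(W[...,2]>.09))
    for nm,p in(("red",r),("cream",w)):
        if p is not None: print(nm,cv2.minAreaRect(p[:,:2].astype(np.float32)), cv2.fitLine(p[:,:2].astype(np.float32),cv2.DIST_L2,0,.01,.01).ravel())
    if n=="top": im=c["pixels"][150:260,290:400]
    else: im=c["pixels"][180:300,230:340]
    cv2.imwrite(f"pics/{n}z.png",cv2.resize(im[:,:,::-1],None,fx=5,fy=5,interpolation=cv2.INTER_CUBIC))
E
```

```text
top cam pos [0.322 0.017 1.161]
orange 0
red 90 med [ 0.4973 -0.113   0.1566] min [ 0.4791 -0.1197  0.1529] max [ 0.5147 -0.1061  0.1605]
cream 463 med [ 0.552  -0.1091  0.1534] min [ 0.5213 -0.1298  0.149 ] max [ 0.5835 -0.0877  0.1572]
teal 49 med [ 0.5207 -0.097   0.1027] min [ 0.5103 -0.1326  0.0997] max [ 0.5361 -0.0872  0.1073]
red ((0.49640753865242004, -0.11308792978525162), (0.038189973682165146, 0.012770798988640308), 4.69336462020874) [ 0.9958808   0.09067241  0.49664766 -0.11308091]
cream ((0.5524009466171265, -0.10922731459140778), (0.06574002653360367, 0.04391616955399513), 5.320984363555908) [ 0.9986099   0.05270965  0.55226386 -0.10888761]
side cam pos [ 0.509 -0.922  0.689]
orange 884 med [ 0.5273 -0.1416  0.0882] min [ 0.4791 -0.1723  0.0815] max [ 0.5844 -0.0776  0.0911]
circ 0.5335359573364258 -0.1150893121957779 0.06177868694067001
red 82 med [ 0.4957 -0.1179  0.1552] min [ 0.4798 -0.1245  0.1528] max [ 0.5136 -0.1084  0.1574]
cream 283 med [ 0.5517 -0.1106  0.1525] min [ 0.5214 -0.1306  0.1496] max [ 0.5818 -0.0904  0.1549]
teal 229 med [ 0.5323 -0.1187  0.1032] min [ 0.5116 -0.1379  0.1002] max [ 0.5528 -0.1117  0.1198]
red ((0.4958517253398895, -0.11654281616210938), (0.03633126989006996, 0.016409847885370255), 2.8529257774353027) [ 0.9972421   0.07421709  0.49633932 -0.11716207]
cream ((0.5516566634178162, -0.1105654314160347), (0.0652594342827797, 0.04361305758357048), 3.470076084136963) [ 0.99406356  0.10880078  0.5516048  -0.11068899]
```

```bash
python3 -c "
import cv2,numpy as np
a=cv2.imread('pics/topz.png');b=cv2.imread('pics/sidez.png')
h=400
cv2.imwrite('pics/z.png',np.hstack([cv2.resize(a,(390,390)),cv2.resize(b,(390,390))]))"
```

```text
(no output)
```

View pics/z.png

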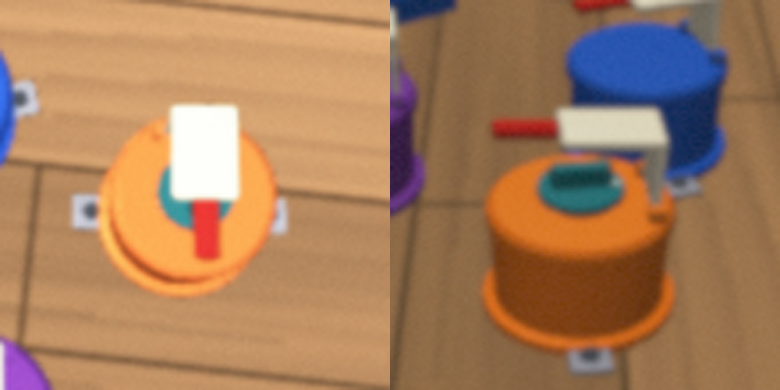

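Call:
apply_moves(plan=[[[100, 0.4, -0.95, 0.15, 0, 0, -0.1], [100, 0.4, -0.95, 0.15, 0, 0, -0.1], [100, 0.4, -0.95, 0.15, 0, 0, -0.1], [100, 0.4, -0.95, 0.15, 0, 0, -0.1], [100, 0.4, -0.95, 0.15, 0, 0, -0.1], [100, 0.4, -0.95, 0.15, 0, 0, -0.1], [100, 0.4, -0.95, 0, 0, 0, -0.1], [100, 0.4, -0.95, 0, 0, 0, -0.1], [100, 0.4, -0.95, 0, 0, 0, -0.1], [100, 0.4, -0.95, 0, 0, 0, -0.1], [100, 0.4, -0.95, 0, 0, 0, -0.1], [100, 0.4, -0.95, 0, 0, 0, -0.1]]])

```text
time_s: 1.7
tcp_pos: [0.2896, 0.3081, 0.2533]
ee_rot: [[0.048, -0.999, 0.002], [-0.999, -0.048, 0.003], [-0.003, -0.002, -1.0]]
wrist_force: [0.2, 1.0, -0.1]
gripper_width: 1.001
```

Call:
apply_moves(plan=[[[100, 0.43, -0.93, 0, 0, 0, -0.09], [100, 0.43, -0.93, 0, 0, 0, -0.09], [100, 0.43, -0.93, 0, 0, 0, -0.09], [100, 0.43, -0.93, 0, 0, 0, -0.09], [100, 0.43, -0.93, 0, 0, 0, -0.09], [100, 0.43, -0.93, 0, 0, 0, -0.09], [100, 0.43, -0.93, 0, 0, 0, -0.09], [100, 0.43, -0.93, 0, 0, 0, -0.09], [100, 0.43, -0.93, 0, 0, 0, -0.09], [100, 0.43, -0.93, 0, 0, 0, -0.09], [100, 0.43, -0.93, 0, 0, 0, -0.09], [100, 0.43, -0.93, 0, 0, 0, -0.09]]])

```text
time_s: 2.7
tcp_pos: [0.4219, 0.0136, 0.258]
ee_rot: [[-0.884, -0.467, 0.017], [-0.467, 0.884, 0.003], [-0.016, -0.005, -1.0]]
wrist_force: [-0.3, 0.5, -0.5]
gripper_width: 1.004
```

```bash
cat > g.py <<'E'
from h import *
import sys
A=np.array([.5355,-.112]);u=np.array([.9963,.0863])
def need(x,y,z,yaw):
    s=sense();p=np.array(s["tcp_pos"]);R=np.array(s["ee_rot"])
    d=np.array([x,y,z])-p; yw=np.degrees(np.arctan2(R[1,1],R[0,1])); dy=(yaw-yw+90)%180-90
    print("t",s["time_s"],"p",np.round(p,4),"shift units",np.round(d/.025,2),"yaw rad",round(np.radians(dy),3),"tilt",np.round(R[:,2],3),"F",np.round(s["wrist_force"],1),"M",np.round(s["moment"],2),"j",np.round(s["joints"],0),"w",s["gripper_width"])
if __name__=="__main__": need(*map(float,sys.argv[1:]))
E
python3 g.py .4847 -.1165 .25 95
```

```text
t 2.7 p [0.4219 0.0136 0.258 ] shift units [ 2.51 -5.2  -0.32] yaw rad -0.399 tilt [ 0.017  0.003 -1.   ] F [-0.3  0.5 -0.5] M [ 0.12 -0.11 -0.06] j [ 24.  -0. -24.   0. -65. -87.] w 1.0041562360371976
```

Call:
apply_moves(plan=[[[100, 0.4, -0.85, 0, 0, 0, -0.065], [100, 0.4, -0.85, 0, 0, 0, -0.065], [100, 0.4, -0.85, 0, 0, 0, -0.065], [100, 0.4, -0.85, 0, 0, 0, -0.065], [60, 0.4, -0.85, 0, 0, 0, -0.065], [60, 0.4, -0.85, 0, 0, 0, -0.065], [60, 0, 0, 0, 0, 0, 0], [60, 0, 0, 0, 0, 0, 0]]])

```text
time_s: 3.37
tcp_pos: [0.4853, -0.1254, 0.2593]
ee_rot: [[-0.998, -0.066, 0.021], [-0.067, 0.998, -0.005], [-0.021, -0.006, -1.0]]
wrist_force: [0.3, 0.2, -0.8]
gripper_width: 0.781
```

```bash
python3 g.py .4847 -.1165 .137 95
```

```text
t 3.3667 p [ 0.4853 -0.1254  0.2593] shift units [-0.02  0.35 -4.89] yaw rad 0.021 tilt [ 0.021 -0.005 -1.   ] F [ 0.3  0.2 -0.8] M [ 0.1  -0.08  0.02] j [  4.   8. -15.   0. -66. -91.] w 0.7811210388753498
```

Call:
apply_moves(plan=[[[60, 0, 0.17, -0.5, 0, 0.02, 0.02], [60, 0, 0.17, -0.7, 0, 0, 0], [60, 0, 0, -0.7, 0, 0, 0], [60, 0, 0, -0.7, 0, 0, 0], [60, 0, 0, -0.7, 0, 0, 0], [60, 0, 0, -0.7, 0, 0, 0], [60, 0, 0, -0.6, 0, 0, 0], [60, 0, 0, -0.2, 0, 0, 0], [60, 0, 0, 0, 0, 0, 0]]])

```text
time_s: 4.12
tcp_pos: [0.4807, -0.1079, 0.1307]
ee_rot: [[-0.994, -0.109, -0.006], [-0.109, 0.994, -0.002], [0.006, -0.002, -1.0]]
wrist_force: [0.4, 0.2, -0.2]
gripper_width: 0.6
```

```bash
python3 g.py .4847 -.1165 .137 95
python3 - <<'E'
from h import *
a=capture("side")["pixels"][150:300,200:350,::-1]; b=capture("top")["pixels"][140:270,280:410,::-1]
cv2.imwrite("pics/p1.png",np.hstack([cv2.resize(a,(400,400)),cv2.resize(b,(400,400))]))
E
```

```text
t 4.1167 p [ 0.4807 -0.1079  0.1307] shift units [ 0.16 -0.35  0.25] yaw rad -0.022 tilt [-0.006 -0.002 -1.   ] F [ 0.4  0.2 -0.2] M [ 0.02 -0.13 -0.  ] j [  6.  15. -26.   0. -49. -90.] w 0.5996951363313366
```

View pics/p1.png

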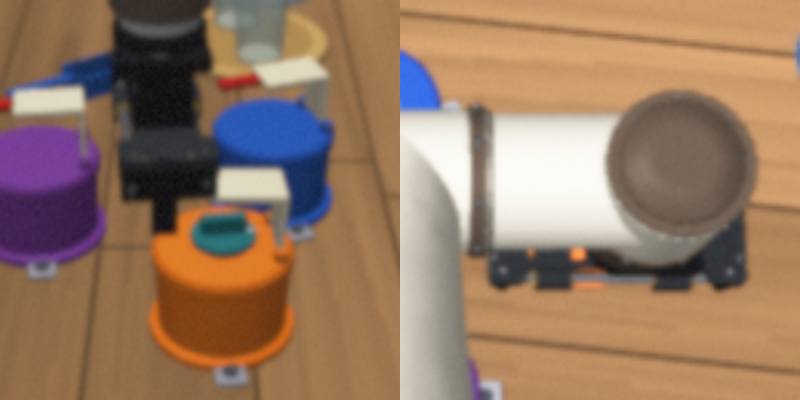

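Call:
apply_moves(plan=[[[60, 0.15, -0.35, 0.25, 0, 0, -0.02], [60, 0, 0, 0, 0, 0, 0], [60, 0, 0, 0, 0, 0, 0]]])

```text
time_s: 4.47
tcp_pos: [0.4877, -0.1171, 0.1417]
ee_rot: [[-0.996, -0.089, 0.003], [-0.089, 0.996, -0.003], [-0.002, -0.003, -1.0]]
wrist_force: [0.2, 0.2, -1.3]
gripper_width: 0.596
```

```bash
python3 g.py .4847 -.1165 .137 95
```

```text
t 4.4667 p [ 0.4877 -0.1171  0.1417] shift units [-0.12  0.02 -0.19] yaw rad -0.002 tilt [ 0.003 -0.003 -1.   ] F [ 0.2  0.2 -1.3] M [ 0.04 -0.12  0.02] j [  5.  15. -24.   0. -51. -90.] w 0.5962983154210093
```

Call:
apply_moves(plan=[[[60, -0.08, 0, -0.12, 0, 0, 0], [20, 0, 0, 0, 0, 0, 0], [10, 0, 0, 0, 0, 0, 0], [0, 0, 0, 0, 0, 0, 0], [0, 0, 0, 0, 0, 0, 0], [0, 0, 0, 0, 0, 0, 0]]])

```text
time_s: 4.97
tcp_pos: [0.4864, -0.1178, 0.1405]
ee_rot: [[-0.996, -0.087, 0.007], [-0.087, 0.996, -0.002], [-0.007, -0.003, -1.0]]
wrist_force: [-0.7, -0.5, 0.2]
gripper_width: 0.306
```

```bash
python3 g.py .4847 -.1165 .137 95
```

```text
t 4.9667 p [ 0.4864 -0.1178  0.1405] shift units [-0.07  0.05 -0.14] yaw rad -0.0 tilt [ 0.007 -0.002 -1.   ] F [-0.7 -0.5  0.2] M [ 0.05 -0.12  0.04] j [  5.  15. -24.   0. -50. -90.] w 0.3063422993223446
```

Call:
apply_moves(plan=[[[0, 0, 0, 0, 0, 0, 0], [0, 0, 0, 0, 0, 0, 0], [0, 0, 0, 0, 0, 0, 0]]])

```text
time_s: 5.22
tcp_pos: [0.4855, -0.114, 0.1396]
ee_rot: [[-0.996, -0.086, 0.006], [-0.086, 0.996, 0.004], [-0.006, 0.004, -1.0]]
wrist_force: [0.6, -3.8, 0.5]
gripper_width: 0.198
```

```bash
cat > arc.py <<'E'
# python3 arc.py startTheta dTheta n tiltfrac  : rows for the arc about the hinge, TCP offset from grip -> from current pose
from h import *
import sys
from scipy.spatial.transform import Rotation as Ro
H=np.array([.5823,-.108,.096]);u=np.array([.9963,.0863,0]);v=np.array([-.0863,.9963,0])
s=sense();p=np.array(s["tcp_pos"]);R=np.array(s["ee_rot"])
G=p-.011*R[:,2]; r=G-H; a=np.array([r@u,r@v,r[2]]); print("grip in hinge frame",np.round(a,4),"radius",np.hypot(a[0],a[2]),"theta est",152.05-np.degrees(np.arctan2(a[2],a[0])),"F",np.round(s["wrist_force"],1),"w",s["gripper_width"],"t",s["time_s"],"tilt",np.round(R[:,2],3),"j",np.round(s["joints"],0))
dth,n,tf=float(sys.argv[1]),int(sys.argv[2]),float(sys.argv[3])
rad=float(sys.argv[4]) if len(sys.argv)>4 else np.hypot(a[0],a[2])
th0=np.arctan2(a[2],a[0]); pp=p
for i in range(1,n+1):
    th=th0-dth*i/n
    g=H+a[1]*v+rad*(np.cos(th)*u+np.array([0,0,np.sin(th)]))
    R2=Ro.from_rotvec(v*dth*tf*i/n).as_matrix()@R
    q=g+.011*R2[:,2]
    print(np.round((q-pp)/.025,2),np.round(v*dth*tf/n,3)); pp=q
E
python3 arc.py 0.6 10 0.6
```

```text
grip in hinge frame [-0.097   0.0023  0.0546] radius 0.11133698176688563 theta est 1.4101432609084554 F [ 0.6 -3.8  0.5] w 0.19845847952168277 t 5.2167 tilt [ 0.006  0.004 -1.   ] j [  5.  15. -24.  -0. -50. -90.]
[0.12 0.01 0.23] [-0.003  0.036  0.   ]
[0.14 0.01 0.22] [-0.003  0.036  0.   ]
[0.15 0.01 0.21] [-0.003  0.036  0.   ]
[0.16 0.01 0.2 ] [-0.003  0.036  0.   ]
[0.17 0.01 0.19] [-0.003  0.036  0.   ]
[0.18 0.02 0.18] [-0.003  0.036  0.   ]
[0.19 0.02 0.17] [-0.003  0.036  0.   ]
[0.2  0.02 0.16] [-0.003  0.036  0.   ]
[0.21 0.02 0.14] [-0.003  0.036  0.   ]
[0.22 0.02 0.13] [-0.003  0.036  0.   ]
```

Call:
apply_moves(plan=[[[0, 0.12, 0.02, 0.23, -0.003, 0.036, 0], [0, 0.14, 0.02, 0.22, -0.003, 0.036, 0], [0, 0.15, 0.01, 0.21, -0.003, 0.036, 0], [0, 0.16, 0.01, 0.2, -0.003, 0.036, 0], [0, 0.17, 0.01, 0.19, -0.003, 0.036, 0], [0, 0.18, 0.02, 0.18, -0.003, 0.036, 0], [0, 0.19, 0.02, 0.17, -0.003, 0.036, 0], [0, 0.2, 0.02, 0.16, -0.003, 0.036, 0]]])

```text
time_s: 5.88
tcp_pos: [0.5128, -0.1118, 0.1746]
ee_rot: [[-0.949, -0.083, -0.305], [-0.08, 0.997, -0.021], [0.306, 0.005, -0.952]]
wrist_force: [-0.9, -0.6, -2.4]
gripper_width: 0.198
```

```bash
python3 arc.py 0.6 10 0.6
```

```text
grip in hinge frame [-0.0662  0.0022  0.0891] radius 0.11100218329662762 theta est 25.43947403660391 F [-0.9 -0.6 -2.4] w 0.19786515400513163 t 5.8833 tilt [-0.305 -0.021 -0.952] j [  5.  24.  -7.  -0. -77. -90.]
[0.2  0.02 0.16] [-0.003  0.036  0.   ]
[0.21 0.02 0.14] [-0.003  0.036  0.   ]
[0.22 0.02 0.13] [-0.003  0.036  0.   ]
[0.23 0.02 0.12] [-0.003  0.036  0.   ]
[0.23 0.02 0.1 ] [-0.003  0.036  0.   ]
[0.24 0.02 0.09] [-0.003  0.036  0.   ]
[0.24 0.02 0.07] [-0.003  0.036  0.   ]
[0.25 0.02 0.06] [-0.003  0.036  0.   ]
[0.25 0.02 0.04] [-0.003  0.036  0.   ]
[0.25 0.02 0.03] [-0.003  0.036  0.   ]
```

Call:
apply_moves(plan=[[[0, 0.2, 0.02, 0.16, -0.003, 0.036, 0], [0, 0.21, 0.02, 0.14, -0.003, 0.036, 0], [0, 0.22, 0.02, 0.13, -0.003, 0.036, 0], [0, 0.23, 0.02, 0.12, -0.003, 0.036, 0], [0, 0.23, 0.02, 0.1, -0.003, 0.036, 0], [0, 0.24, 0.02, 0.09, -0.003, 0.036, 0], [0, 0.24, 0.02, 0.07, -0.003, 0.036, 0], [0, 0.25, 0.02, 0.06, -0.003, 0.036, 0]]])

```text
time_s: 6.55
tcp_pos: [0.5476, -0.1088, 0.1943]
ee_rot: [[-0.79, -0.078, -0.608], [-0.066, 0.997, -0.042], [0.61, 0.007, -0.793]]
wrist_force: [-3.9, 0.8, 1.6]
gripper_width: 0.206
```

```bash
python3 arc.py 0.6 10 0.6
```

```text
grip in hinge frame [-0.0279  0.0021  0.107 ] radius 0.1106150489531863 theta est 47.42785778814675 F [-3.9  0.8  1.6] w 0.20601447835259068 t 6.55 tilt [-0.608 -0.042 -0.793] j [   5.   37.   11.   -1. -102.  -90.]
[0.25 0.02 0.07] [-0.003  0.036  0.   ]
[0.25 0.02 0.05] [-0.003  0.036  0.   ]
[0.25 0.02 0.04] [-0.003  0.036  0.   ]
[0.25 0.02 0.02] [-0.003  0.036  0.   ]
[0.25 0.02 0.01] [-0.003  0.036  0.   ]
[ 0.25  0.02 -0.01] [-0.003  0.036  0.   ]
[ 0.25  0.02 -0.02] [-0.003  0.036  0.   ]
[ 0.25  0.02 -0.04] [-0.003  0.036  0.   ]
[ 0.25  0.02 -0.05] [-0.003  0.036  0.   ]
[ 0.24  0.02 -0.07] [-0.003  0.036  0.   ]
```

```bash
python3 arc.py 0.66 11 0.3
```

```text
grip in hinge frame [-0.0279  0.0021  0.107 ] radius 0.1106150489531863 theta est 47.42785778814675 F [-3.9  0.8  1.6] w 0.20601447835259068 t 6.55 tilt [-0.608 -0.042 -0.793] j [   5.   37.   11.   -1. -102.  -90.]
[0.25 0.02 0.06] [-0.002  0.018  0.   ]
[0.25 0.02 0.05] [-0.002  0.018  0.   ]
[0.26 0.02 0.03] [-0.002  0.018  0.   ]
[0.26 0.02 0.02] [-0.002  0.018  0.   ]
[0.26 0.02 0.  ] [-0.002  0.018  0.   ]
[ 0.26  0.02 -0.01] [-0.002  0.018  0.   ]
[ 0.26  0.02 -0.03] [-0.002  0.018  0.   ]
[ 0.25  0.02 -0.05] [-0.002  0.018  0.   ]
[ 0.25  0.02 -0.06] [-0.002  0.018  0.   ]
[ 0.25  0.02 -0.08] [-0.002  0.018  0.   ]
[ 0.24  0.02 -0.09] [-0.002  0.018  0.   ]
```

Call:
apply_moves(plan=[[[0, 0.25, 0.02, 0.06, -0.002, 0.018, 0], [0, 0.25, 0.02, 0.05, -0.002, 0.018, 0], [0, 0.26, 0.02, 0.03, -0.002, 0.018, 0], [0, 0.26, 0.02, 0.02, -0.002, 0.018, 0], [0, 0.26, 0.02, 0, -0.002, 0.018, 0], [0, 0.26, 0.02, -0.01, -0.002, 0.018, 0], [0, 0.26, 0.02, -0.03, -0.002, 0.018, 0], [0, 0.25, 0.02, -0.05, -0.002, 0.018, 0]]])

```text
time_s: 7.22
tcp_pos: [0.5921, -0.1049, 0.1965]
ee_rot: [[-0.659, -0.076, -0.748], [-0.053, 0.997, -0.054], [0.75, 0.004, -0.661]]
wrist_force: [-2.6, 0.8, 2.3]
gripper_width: 0.197
```

```bash
python3 arc.py 0.72 12 0.3 .111
```

```text
grip in hinge frame [0.0183 0.0022 0.1077] radius 0.10928520354056542 theta est 71.67542099776618 F [-2.6  0.8  2.3] w 0.19711647369526084 t 7.2167 tilt [-0.748 -0.054 -0.661] j [   5.   47.   26.   -1. -118.  -91.]
[0.27 0.02 0.02] [-0.002  0.018  0.   ]
[ 0.25  0.02 -0.06] [-0.002  0.018  0.   ]
[ 0.25  0.02 -0.08] [-0.002  0.018  0.   ]
[ 0.24  0.02 -0.09] [-0.002  0.018  0.   ]
[ 0.24  0.02 -0.11] [-0.002  0.018  0.   ]
[ 0.23  0.02 -0.12] [-0.002  0.018  0.   ]
[ 0.22  0.02 -0.13] [-0.002  0.018  0.   ]
[ 0.21  0.02 -0.15] [-0.002  0.018  0.   ]
[ 0.2   0.02 -0.16] [-0.002  0.018  0.   ]
[ 0.19  0.02 -0.17] [-0.002  0.018  0.   ]
[ 0.18  0.02 -0.18] [-0.002  0.018  0.   ]
[ 0.17  0.01 -0.19] [-0.002  0.018  0.   ]
```

Call:
apply_moves(plan=[[[0, 0.27, 0.02, 0.01, -0.002, 0.018, 0], [0, 0.25, 0.02, -0.06, -0.002, 0.018, 0], [0, 0.25, 0.02, -0.08, -0.002, 0.018, 0], [0, 0.24, 0.02, -0.09, -0.002, 0.018, 0], [0, 0.24, 0.02, -0.11, -0.002, 0.01, 0], [0, 0.23, 0.02, -0.12, -0.002, 0.01, 0], [0, 0.22, 0.02, -0.13, -0.002, 0.01, 0], [0, 0.21, 0.02, -0.15, 0, 0, 0], [0, 0.2, 0.02, -0.16, 0, 0, 0]]])

```text
time_s: 7.97
tcp_pos: [0.6417, -0.1005, 0.1722]
ee_rot: [[-0.546, -0.076, -0.834], [-0.04, 0.997, -0.064], [0.837, -0.002, -0.548]]
wrist_force: [-2.0, -0.2, 1.0]
gripper_width: 0.201
```

```bash
python3 arc.py 0.24 4 0 .111;  python3 - <<'E'
from h import *
a=capture("side")["pixels"][130:300,200:370,::-1]
cv2.imwrite("pics/p2.png",cv2.resize(a,(500,500)))
E
```

```text
grip in hinge frame [0.0691 0.0023 0.0823] radius 0.10743015650180894 theta est 102.06961613162701 F [-2.  -0.2  1. ] w 0.2009774994166613 t 7.9667 tilt [-0.834 -0.064 -0.548] j [   5.   58.   41.   -1. -130.  -91.]
[ 0.29  0.03 -0.07] [-0.  0.  0.]
[ 0.19  0.02 -0.19] [-0.  0.  0.]
[ 0.18  0.02 -0.2 ] [-0.  0.  0.]
[ 0.16  0.01 -0.21] [-0.  0.  0.]
```

View pics/p2.png

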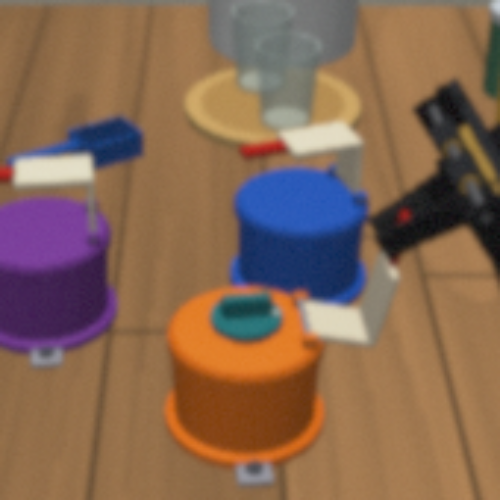

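Call:
apply_moves(plan=[[[0, 0.24, 0.03, -0.15, 0, 0, 0], [0, 0.18, 0.02, -0.19, 0, 0, 0], [0, 0, 0, 0, 0, 0, 0], [40, 0, 0, 0, 0, 0, 0], [60, 0, 0, 0, 0, 0, 0], [80, 0, 0, 0, 0, 0, 0], [80, 0, 0, 0, 0, 0, 0]]])

```text
time_s: 8.6
tcp_pos: [0.6541, -0.0993, 0.1593]
ee_rot: [[-0.548, -0.075, -0.833], [-0.04, 0.997, -0.064], [0.835, -0.002, -0.55]]
wrist_force: [0.1, -0.1, -0.1]
gripper_width: 0.42
```

```bash
python3 arc.py 0.24 1 0 .111
```

```text
grip in hinge frame [0.0814 0.0024 0.0694] radius 0.10697062091844466 theta est 111.62985257786035 F [ 0.1 -0.1 -0.1] w 0.4203876463300298 t 8.6 tilt [-0.833 -0.064 -0.55 ] j [   5.   60.   43.   -1. -130.  -91.]
[ 0.71  0.06 -0.78] [-0.  0.  0.]
```

Call:
apply_moves(plan=[[[80, 0, 0, 0, 0, 0, 0], [80, 0, 0, 0, 0, 0, 0], [80, 0.4, 0.03, 0.27, 0, 0, 0], [80, 0.5, 0.04, 0.35, 0, 0, 0], [80, 0.5, 0.04, 0.35, 0, 0, 0], [80, 0.4, 0.03, 0.5, 0, 0, 0], [80, 0.1, 0, 0.8, 0, 0, 0], [80, 0, 0, 0.8, 0, 0, 0], [80, 0, 0, 0.8, 0, 0, 0], [80, 0, 0, 0.8, 0.005, -0.06, 0], [80, 0, 0, 0.6, 0.008, -0.1, 0], [80, 0, 0, 0.3, 0.008, -0.1, 0]]])

```text
time_s: 9.6
tcp_pos: [0.7044, -0.095, 0.2887]
ee_rot: [[-0.736, -0.076, -0.673], [-0.059, 0.997, -0.048], [0.675, 0.004, -0.738]]
wrist_force: [-0.2, -0.3, 1.0]
gripper_width: 0.797
```

```bash
python3 g.py .5355 -.112 .22 95
python3 - <<'E'
from h import *
a=capture("side")["pixels"][100:300,200:400,::-1]
cv2.imwrite("pics/p3.png",cv2.resize(a,(500,500)))
E
```

```text
t 9.6 p [ 0.7044 -0.095   0.2887] shift units [-6.75 -0.68 -2.75] yaw rad 0.011 tilt [-0.673 -0.048 -0.738] F [-0.2 -0.3  1. ] M [ 0.12 -1.51 -0.02] j [   5.   57.   63.   -1. -139.  -91.] w 0.797153589141002
```

View pics/p3.png

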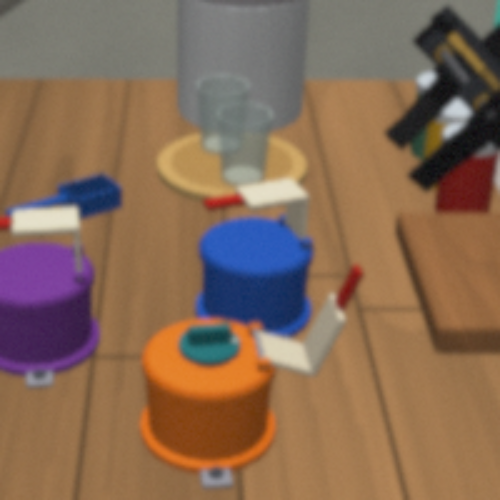

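Run:
```python
from h import *
for n in ["side","top"]:
    c=capture(n); W=cloud(c); hsv=cv2.cvtColor(c["pixels"],cv2.COLOR_RGB2HSV).astype(int)
    H,S,V=hsv[...,0],hsv[...,1],hsv[...,2]
    m=(H>80)&(H<100)&(S>90)&(np.hypot(W[...,0]-.535,W[...,1]+.112)<.05)&(W[...,2]>.095)
    p=W[m]; print(n,len(p))
    if len(p)<30: continue
    print("z pct",np.round(np.percentile(p[:,2],[2,10,25,50,75,90,98]),4))
    lo=p[p[:,2]<.107]; hi=p[p[:,2]>.112]
    for q in(lo,hi):
        if len(q)>5: print(len(q),np.round(np.median(q,0),4),np.round(q.min(0),4),np.round(q.max(0),4),cv2.minAreaRect(q[:,:2].astype(np.float32)))
    o=W[(H>=5)&(H<=18)&(S>190)&(W[...,2]>.083)&(W[...,2]<.094)&(np.hypot(W[...,0]-.535,W[...,1]+.112)<.075)]
    print("orange top",len(o),cv2.minEnclosingCircle(o[:,:2].astype(np.float32)),np.median(o[:,2]))
    cv2.imwrite(f"pics/{n}4.png",c["pixels"][:,:,::-1])
    if n=="side":
        a=c["pixels"][205:275,240:340,::-1]; cv2.imwrite("pics/s4z.png",cv2.resize(a,None,fx=7,fy=7,interpolation=cv2.INTER_CUBIC))
```

```text
side 239
z pct [0.0996 0.1008 0.1016 0.1031 0.1121 0.1181 0.1197]
149 [ 0.5324 -0.1226  0.1018] [ 0.5093 -0.1405  0.0989] [ 0.5579 -0.0985  0.1066] ((0.5305121541023254, -0.12200134992599487), (0.03304872661828995, 0.05076326057314873), 71.97325897216797)
61 [ 0.5322 -0.1165  0.1178] [ 0.5139 -0.1222  0.1121] [ 0.5507 -0.1109  0.1208] ((0.5321171879768372, -0.11590398102998734), (0.036720070987939835, 0.010535961017012596), 7.983990669250488)
orange top 857 ((0.532537043094635, -0.11434834450483322), 0.06309594213962555) 0.08838072642274931
top 295
z pct [0.0993 0.1005 0.1018 0.1036 0.1115 0.12   0.122 ]
212 [ 0.5317 -0.1057  0.1027] [ 0.5087 -0.1354  0.0966] [ 0.5577 -0.0852  0.1069] ((0.5325526595115662, -0.11005516350269318), (0.048050232231616974, 0.05002748593688011), 5.658853054046631)
74 [ 0.5332 -0.1115  0.1197] [ 0.5141 -0.1179  0.1136] [ 0.5533 -0.1048  0.1243] ((0.533565104007721, -0.11122767627239227), (0.03910650312900543, 0.011424039490520954), 4.158864974975586)
orange top 12 ((0.49060961604118347, -0.09074048697948456), 0.03995789587497711) 0.08600446568799378
```

View pics/s4z.png

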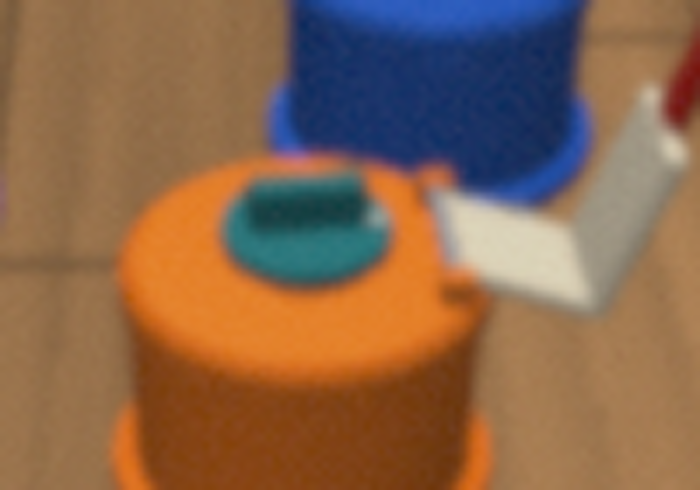

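Call:
apply_moves(plan=[[[60, -0.3, -0.05, 0, 0.006, -0.07, 0], [60, -0.5, -0.05, 0, 0.006, -0.07, 0], [50, -0.6, -0.06, 0, 0.006, -0.07, 0], [40, -0.6, -0.06, 0, 0.006, -0.07, 0], [40, -0.6, -0.06, 0, 0.006, -0.07, 0], [40, -0.6, -0.06, 0, 0.006, -0.07, 0], [40, -0.6, -0.06, 0, 0.006, -0.07, 0], [40, -0.6, -0.06, 0, 0.006, -0.07, 0], [40, -0.6, -0.06, 0, 0.006, -0.07, 0], [40, -0.6, -0.06, 0, 0, -0.03, 0], [40, -0.6, -0.06, 0, 0, 0, 0], [40, 0, 0, 0, 0, 0, 0]]])

```text
time_s: 10.75
tcp_pos: [0.5412, -0.1071, 0.2501]
ee_rot: [[-0.987, -0.081, -0.138], [-0.083, 0.997, 0.009], [0.137, 0.02, -0.99]]
wrist_force: [0.1, -0.6, -0.3]
gripper_width: 0.398
```

```bash
python3 g.py .533 -.1125 .15 95
```

```text
t 10.75 p [ 0.5412 -0.1071  0.2501] shift units [-0.33 -0.22 -4.  ] yaw rad 0.006 tilt [-0.138  0.009 -0.99 ] F [ 0.1 -0.6 -0.3] M [ 0.07 -0.43  0.01] j [  5.  18.  -2.  -1. -77. -90.] w 0.39779777549491824
```

Call:
apply_moves(plan=[[[40, -0.15, -0.1, -0.3, -0.008, -0.07, 0], [40, -0.15, -0.1, -0.6, -0.007, -0.067, 0.005], [40, 0, 0, -0.7, 0, 0, 0], [40, 0, 0, -0.7, 0, 0, 0], [40, 0, 0, -0.7, 0, 0, 0], [40, 0, 0, -0.4, 0, 0, 0], [40, 0, 0, 0, 0, 0, 0], [40, 0, 0, 0, 0, 0, 0]]])

```text
time_s: 11.42
tcp_pos: [0.538, -0.1107, 0.1521]
ee_rot: [[-0.996, -0.085, -0.022], [-0.085, 0.996, -0.006], [0.022, -0.004, -1.0]]
wrist_force: [0.5, 0.1, 0.6]
gripper_width: 0.4
```

```bash
python3 g.py .533 -.1125 .125 95
```

```text
t 11.4167 p [ 0.538  -0.1107  0.1521] shift units [-0.2  -0.07 -1.08] yaw rad 0.002 tilt [-0.022 -0.006 -1.   ] F [0.5 0.1 0.6] M [ 0.05 -0.25 -0.03] j [  5.  19. -16.   0. -56. -91.] w 0.39969002184680863
```

Call:
apply_moves(plan=[[[30, -0.2, -0.07, 0, 0, -0.022, 0], [26, 0, 0, 0, 0, 0, 0], [26, 0, 0, -0.3, 0, 0, 0], [26, 0, 0, -0.3, 0, 0, 0], [26, 0, 0, -0.3, 0, 0, 0], [26, 0, 0, 0, 0, 0, 0], [26, 0, 0, 0, 0, 0, 0]]])

```text
time_s: 12.0
tcp_pos: [0.5379, -0.1121, 0.1286]
ee_rot: [[-0.996, -0.086, 0.002], [-0.086, 0.996, -0.007], [-0.001, -0.007, -1.0]]
wrist_force: [0.1, -0.1, 0.2]
gripper_width: 0.263
```

```bash
python3 g.py .533 -.1125 .115 95;python3 - <<'E'
from h import *
a=capture("side")["pixels"][190:290,230:350,::-1]
cv2.imwrite("pics/p5.png",cv2.resize(a,None,fx=6,fy=6))
E
```

```text
t 12.0 p [ 0.5379 -0.1121  0.1286] shift units [-0.2  -0.02 -0.54] yaw rad 0.001 tilt [ 0.002 -0.007 -1.   ] F [ 0.1 -0.1  0.2] M [ 0.09 -0.11  0.02] j [  5.  20. -19.   1. -51. -91.] w 0.26262759811359904
```

View pics/p5.png

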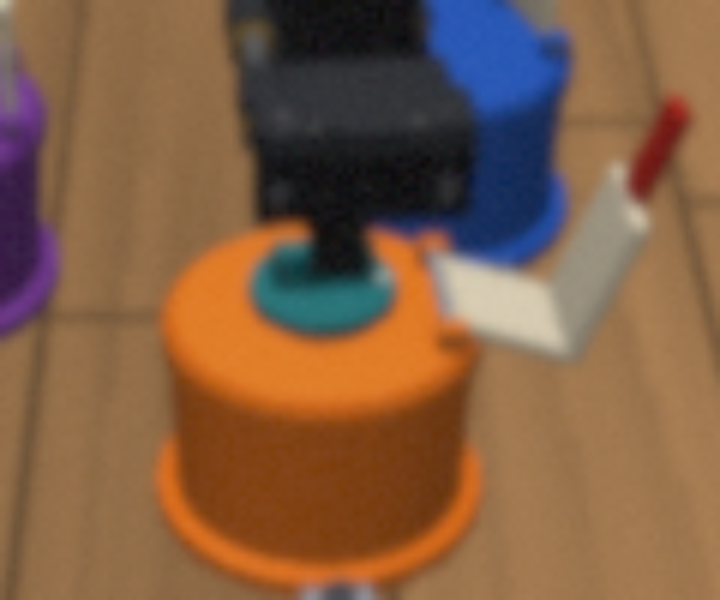

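Call:
apply_moves(plan=[[[26, -0.18, 0, -0.1, 0, 0, 0], [26, 0, 0, -0.15, 0, 0, 0], [26, 0, 0, -0.15, 0, 0, 0], [26, 0, 0, 0, 0, 0, 0]]])

```text
time_s: 12.38
tcp_pos: [0.533, -0.112, 0.1181]
ee_rot: [[-0.996, -0.086, 0.002], [-0.086, 0.996, -0.007], [-0.002, -0.007, -1.0]]
wrist_force: [0.3, -0.4, -0.8]
gripper_width: 0.258
```

```bash
python3 g.py .533 -.1125 .111 95
```

```text
t 12.3833 p [ 0.533  -0.112   0.1181] shift units [-0.   -0.02 -0.28] yaw rad 0.001 tilt [ 0.002 -0.007 -1.   ] F [ 0.3 -0.4 -0.8] M [ 0.02 -0.13  0.02] j [  5.  21. -20.   1. -49. -91.] w 0.25805474153292157
```

Tips at ~0.110; feel down in small steps.

Call:
apply_moves(plan=[[[26, 0, 0, -0.08, 0, 0, 0], [26, 0, 0, -0.06, 0, 0, 0], [26, 0, 0, 0, 0, 0, 0]]])

```text
time_s: 12.63
tcp_pos: [0.533, -0.112, 0.1143]
ee_rot: [[-0.996, -0.086, 0.002], [-0.086, 0.996, -0.007], [-0.002, -0.007, -1.0]]
wrist_force: [-0.3, 0.7, -0.4]
gripper_width: 0.259
```

Call:
apply_moves(plan=[[[26, 0, 0, -0.05, 0, 0, 0], [26, 0, 0, 0, 0, 0, 0]]])

```text
time_s: 12.8
tcp_pos: [0.5332, -0.112, 0.113]
ee_rot: [[-0.996, -0.086, 0.003], [-0.086, 0.996, -0.007], [-0.002, -0.007, -1.0]]
wrist_force: [-1.0, -0.9, 0.3]
gripper_width: 0.259
```

Call:
apply_moves(plan=[[[26, 0, 0, -0.05, 0, 0, 0], [26, 0, 0, 0, 0, 0, 0]]])

```text
time_s: 12.97
tcp_pos: [0.5334, -0.112, 0.1118]
ee_rot: [[-0.996, -0.086, 0.003], [-0.086, 0.996, -0.007], [-0.003, -0.007, -1.0]]
wrist_force: [-0.1, 0.1, 0.1]
gripper_width: 0.259
```

Call:
apply_moves(plan=[[[26, 0, 0, -0.04, 0, 0, 0], [26, 0, 0, 0, 0, 0, 0]]])

```text
time_s: 13.13
tcp_pos: [0.5338, -0.1121, 0.1118]
ee_rot: [[-0.996, -0.087, 0.004], [-0.087, 0.996, -0.007], [-0.003, -0.008, -1.0]]
wrist_force: [-0.1, -0.9, 0.1]
gripper_width: 0.264
```

Call:
apply_moves(plan=[[[26, 0, 0, -0.04, 0, 0, 0], [26, 0, 0, 0, 0, 0, 0]]])

```text
time_s: 13.3
tcp_pos: [0.5341, -0.112, 0.1117]
ee_rot: [[-0.996, -0.087, 0.005], [-0.087, 0.996, -0.008], [-0.004, -0.008, -1.0]]
wrist_force: [-0.2, 0.2, -0.0]
gripper_width: 0.261
```

Call:
apply_moves(plan=[[[26, 0, 0, -0.04, 0, 0, 0]]])

```text
time_s: 13.38
tcp_pos: [0.5342, -0.112, 0.1113]
ee_rot: [[-0.996, -0.087, 0.006], [-0.087, 0.996, -0.008], [-0.005, -0.008, -1.0]]
wrist_force: [-1.5, 1.2, 7.0]
gripper_width: 0.264
```

Call:
apply_moves(plan=[[[20, 0, 0, 0.02, 0, 0, 0], [14, 0, 0, 0, 0, 0, 0], [8, 0, 0, 0, 0, 0, 0], [0, 0, 0, 0, 0, 0, 0], [0, 0, 0, 0, 0, 0, 0], [0, 0, 0, 0, 0, 0, 0]]])

```text
time_s: 13.88
tcp_pos: [0.5345, -0.11, 0.1118]
ee_rot: [[-0.996, -0.087, 0.007], [-0.087, 0.996, -0.005], [-0.006, -0.005, -1.0]]
wrist_force: [-0.5, 1.2, 2.1]
gripper_width: 0.136
```

```bash
python3 g.py .533 -.1125 .1062 95
```

```text
t 13.8833 p [ 0.5345 -0.11    0.1118] shift units [-0.06 -0.1  -0.22] yaw rad -0.0 tilt [ 0.007 -0.005 -1.   ] F [-0.5  1.2  2.1] M [0.42 0.08 0.02] j [  6.  21. -20.   0. -48. -91.] w 0.13632750591767326
```

Call:
apply_moves(plan=[[[0, 0, 0, -0.05, 0, 0, 0], [0, 0, 0, -0.06, 0, 0, 0], [0, 0, 0, -0.07, 0, 0, 0]]])

```text
time_s: 14.13
tcp_pos: [0.5345, -0.11, 0.1097]
ee_rot: [[-0.996, -0.088, 0.007], [-0.088, 0.996, -0.005], [-0.007, -0.006, -1.0]]
wrist_force: [-4.1, 1.4, 10.7]
gripper_width: 0.136
```

Call:
apply_moves(plan=[[[0, 0, 0, -0.08, 0, 0, 0], [0, 0, 0, -0.08, 0, 0, 0]]])

```text
time_s: 14.3
tcp_pos: [0.5345, -0.11, 0.1084]
ee_rot: [[-0.996, -0.088, 0.008], [-0.088, 0.996, -0.006], [-0.007, -0.006, -1.0]]
wrist_force: [-3.6, 3.5, 13.1]
gripper_width: 0.135
```

Call:
apply_moves(plan=[[[0, 0, 0, -0.1, 0, 0, 0], [0, 0, 0, -0.1, 0, 0, 0]]])

```text
time_s: 14.47
tcp_pos: [0.5346, -0.11, 0.107]
ee_rot: [[-0.996, -0.089, 0.008], [-0.089, 0.996, -0.007], [-0.008, -0.007, -1.0]]
wrist_force: [-4.4, 3.0, 15.5]
gripper_width: 0.138
```

Call:
apply_moves(plan=[[[0, 0, 0, -0.1, 0, 0, 0]]])

```text
time_s: 14.55
tcp_pos: [0.5346, -0.11, 0.1065]
ee_rot: [[-0.996, -0.09, 0.009], [-0.09, 0.996, -0.007], [-0.008, -0.008, -1.0]]
wrist_force: [-6.1, 3.5, 15.8]
gripper_width: 0.134
```

Call:
apply_moves(plan=[[[0, 0, 0, -0.1, 0, 0, 0.03], [0, 0, 0, -0.098, 0, 0, 0.03], [0, 0, 0, -0.098, 0, 0, 0.03]]])

```text
time_s: 14.8
tcp_pos: [0.5345, -0.11, 0.1059]
ee_rot: [[-0.983, -0.184, 0.011], [-0.184, 0.983, -0.007], [-0.009, -0.009, -1.0]]
wrist_force: [-5.7, 2.9, 16.0]
gripper_width: 0.133
```

```bash
python3 g.py .533 -.1125 .1062 95
```

```text
t 14.8 p [ 0.5345 -0.11    0.1059] shift units [-0.06 -0.1   0.01] yaw rad -0.097 tilt [ 0.011 -0.007 -1.   ] F [-5.7  2.9 16. ] M [ 1.29  1.72 -0.04] j [  6.  21. -21.   1. -47. -86.] w 0.13341052623994387
```

Call:
apply_moves(plan=[[[0, 0, 0, -0.09, 0, 0, 0.03], [0, 0, 0, -0.09, 0, 0, 0.03], [0, 0, 0, -0.09, 0, 0, 0.03]]])

```text
time_s: 15.05
tcp_pos: [0.5345, -0.11, 0.1063]
ee_rot: [[-0.961, -0.277, 0.013], [-0.277, 0.961, -0.008], [-0.011, -0.011, -1.0]]
wrist_force: [-6.0, 4.2, 15.9]
gripper_width: 0.133
```

```bash
python3 g.py .533 -.1125 .1062 95
```

```text
t 15.05 p [ 0.5345 -0.11    0.1063] shift units [-0.06 -0.1  -0.  ] yaw rad -0.194 tilt [ 0.013 -0.008 -1.   ] F [-6.   4.2 15.9] M [ 1.26  1.65 -0.05] j [  6.  21. -21.   1. -47. -80.] w 0.13299743822035126
```

Call:
apply_moves(plan=[[[0, 0, 0, -0.092, 0, 0, 0.05], [0, 0, 0, -0.092, 0, 0, 0.05], [0, 0, 0, -0.092, 0, 0, 0.05], [0, 0, 0, -0.092, 0, 0, 0.05]]])

```text
time_s: 15.38
tcp_pos: [0.5345, -0.11, 0.1064]
ee_rot: [[-0.881, -0.472, 0.017], [-0.473, 0.881, -0.006], [-0.012, -0.014, -1.0]]
wrist_force: [-4.7, 3.7, 15.2]
gripper_width: 0.134
```

```bash
python3 g.py .533 -.1125 .1062 95
```

```text
t 15.3833 p [ 0.5345 -0.11    0.1064] shift units [-0.06 -0.1  -0.01] yaw rad -0.405 tilt [ 0.017 -0.006 -1.   ] F [-4.7  3.7 15.2] M [1.29 1.65 0.02] j [  6.  21. -21.   1. -47. -68.] w 0.1340160079824337
```

Call:
apply_moves(plan=[[[0, 0, 0, -0.095, 0, 0.002, 0.06], [0, 0, 0, -0.095, 0, 0.002, 0.06], [0, 0, 0, -0.095, 0, 0.002, 0.06], [0, 0, 0, -0.095, 0, 0.002, 0.06], [0, 0, 0, -0.095, 0, 0.002, 0.06]]])

```text
time_s: 15.8
tcp_pos: [0.5345, -0.11, 0.1063]
ee_rot: [[-0.69, -0.724, 0.012], [-0.724, 0.69, -0.004], [-0.005, -0.011, -1.0]]
wrist_force: [-6.6, 3.6, 15.7]
gripper_width: 0.137
```

```bash
python3 g.py .533 -.1125 .1062 95
```

```text
t 15.8 p [ 0.5345 -0.11    0.1063] shift units [-0.06 -0.1  -0.  ] yaw rad -0.722 tilt [ 0.012 -0.004 -1.   ] F [-6.6  3.6 15.7] M [ 1.28  1.65 -0.03] j [  6.  21. -21.   0. -47. -49.] w 0.13709186869047996
```

Call:
apply_moves(plan=[[[0, 0, 0, -0.095, 0, 0.002, 0.06], [0, 0, 0, -0.095, 0, 0.002, 0.06], [0, 0, 0, -0.095, 0, 0.002, 0.06], [0, 0, 0, -0.095, 0, 0.002, 0.06], [0, 0, 0, -0.095, 0, 0.002, 0.06], [0, 0, 0, -0.095, 0, 0.002, 0.05]]])

```text
time_s: 16.3
tcp_pos: [0.5346, -0.11, 0.1063]
ee_rot: [[-0.38, -0.925, 0.004], [-0.925, 0.38, -0.004], [0.002, -0.005, -1.0]]
wrist_force: [-6.4, 3.1, 15.8]
gripper_width: 0.136
```

```bash
python3 g.py .533 -.1125 .1062 95
```

```text
t 16.3 p [ 0.5346 -0.11    0.1063] shift units [-0.06 -0.1  -0.  ] yaw rad -1.094 tilt [ 0.004 -0.004 -1.   ] F [-6.4  3.1 15.8] M [ 1.26  1.64 -0.06] j [  6.  21. -21.   0. -48. -28.] w 0.13597214248607964
```

Call:
apply_moves(plan=[[[0, 0, 0, -0.092, 0, 0, 0.05], [0, 0, 0, -0.092, 0, 0, 0.05], [0, 0, 0, -0.09, 0, 0, 0.04]]])

```text
time_s: 16.55
tcp_pos: [0.5346, -0.11, 0.1065]
ee_rot: [[-0.239, -0.971, 0.007], [-0.971, 0.238, -0.004], [0.003, -0.007, -1.0]]
wrist_force: [-5.1, 3.4, 16.0]
gripper_width: 0.134
```

```bash
python3 g.py .533 -.1125 .1062 95
```

```text
t 16.55 p [ 0.5346 -0.11    0.1065] shift units [-0.06 -0.1  -0.01] yaw rad -1.243 tilt [ 0.007 -0.004 -1.   ] F [-5.1  3.4 16. ] M [ 1.23  1.72 -0.04] j [  6.  21. -21.   0. -48. -20.] w 0.13422158352444463
```

Call:
apply_moves(plan=[[[0, 0, 0, -0.09, 0, 0, 0.04], [0, 0, 0, -0.09, 0, 0, 0.03], [0, 0, 0, -0.09, 0, 0, 0]]])

```text
time_s: 16.8
tcp_pos: [0.5345, -0.11, 0.1066]
ee_rot: [[-0.164, -0.986, 0.009], [-0.987, 0.164, -0.005], [0.003, -0.009, -1.0]]
wrist_force: [-5.1, 4.1, 15.3]
gripper_width: 0.137
```

```bash
python3 g.py .533 -.1125 .1062 95
```

```text
t 16.8 p [ 0.5345 -0.11    0.1066] shift units [-0.06 -0.1  -0.02] yaw rad -1.319 tilt [ 0.009 -0.005 -1.   ] F [-5.1  4.1 15.3] M [1.28 1.65 0.03] j [  6.  21. -21.   0. -47. -15.] w 0.13746638584470863
```

Let up gradually, holding.

Call:
apply_moves(plan=[[[0, 0, 0, -0.05, 0, 0, 0], [0, 0, 0, 0, 0, 0, 0], [0, 0, 0, 0.02, 0, 0, 0], [0, 0, 0, 0.05, 0, 0, 0], [0, 0, 0, 0.05, 0, 0, 0], [0, 0, 0, 0.05, 0, 0, 0]]])

```text
time_s: 17.3
tcp_pos: [0.5344, -0.11, 0.1165]
ee_rot: [[-0.163, -0.987, 0.012], [-0.987, 0.163, -0.005], [0.003, -0.012, -1.0]]
wrist_force: [1.1, 0.8, -0.4]
gripper_width: 0.134
```

```bash
python3 g.py .533 -.1125 .1167 95
```

```text
t 17.3 p [ 0.5344 -0.11    0.1165] shift units [-0.06 -0.1   0.01] yaw rad -1.32 tilt [ 0.012 -0.005 -1.   ] F [ 1.1  0.8 -0.4] M [ 0.35 -0.06  0.06] j [  6.  20. -20.   0. -49. -15.] w 0.13398675142711214
```

Call:
apply_moves(plan=[[[20, 0, 0, 0, 0, 0, 0], [30, 0, 0, 0, 0, 0, 0], [30, 0, 0, 0, 0, 0, 0], [30, 0, 0, 0, 0, 0, 0], [30, 0, 0, 0, 0, 0, 0], [30, 0, 0, 0.2, 0, 0, 0], [30, 0, 0, 0.4, 0, 0, 0], [30, 0, 0, 0.6, 0, 0, 0], [30, 0, 0, 0.8, 0, 0, 0], [30, 0, 0, 0.8, 0, 0, 0], [30, 0, 0, 0.8, 0, 0, 0], [30, 0, 0, 0.8, 0, 0, 0]]])

```text
time_s: 18.3
tcp_pos: [0.5293, -0.1109, 0.2267]
ee_rot: [[-0.165, -0.986, -0.004], [-0.986, 0.165, -0.006], [0.007, 0.003, -1.0]]
wrist_force: [-0.4, -0.2, 0.3]
gripper_width: 0.298
```

Call:
apply_moves(plan=[[[30, -0.6, 0.5, 0.3, 0, 0, 0], [30, -0.7, 0.7, 0, 0, 0, 0], [30, -0.7, 0.8, 0, 0, 0, 0], [30, -0.5, 0.9, 0, 0, 0, 0], [30, -0.5, 0.9, 0, 0, 0, 0], [30, -0.3, 0.9, 0, 0, 0, 0], [30, -0.2, 0.9, 0, 0, 0, 0], [30, 0, 0.9, 0, 0, 0, 0], [30, 0, 0.8, 0, 0, 0, 0], [30, 0, 0.5, 0, 0, 0, 0], [30, 0, 0, 0, 0, 0, 0], [30, 0, 0, 0, 0, 0, 0]]])

```text
time_s: 19.3
tcp_pos: [0.4368, 0.0896, 0.2504]
ee_rot: [[-0.167, -0.986, 0.014], [-0.986, 0.167, -0.003], [0.0, -0.015, -1.0]]
wrist_force: [0.3, -1.0, 0.1]
gripper_width: 0.301
```

```bash
python3 g.py .533 -.1125 .1167 95
python3 - <<'E'
from h import *
for n in ["side","top"]:
    c=capture(n); W=cloud(c); hsv=cv2.cvtColor(c["pixels"],cv2.COLOR_RGB2HSV).astype(int)
    H,S,V=hsv[...,0],hsv[...,1],hsv[...,2]
    m=(H>80)&(H<100)&(S>90)&(np.hypot(W[...,0]-.535,W[...,1]+.112)<.05)&(W[...,2]>.095)
    p=W[m]; print(n,len(p))
    if len(p)<30: continue
    print("z pct",np.round(np.percentile(p[:,2],[2,10,25,50,75,90,98]),4))
    q=p[p[:,2]>.117]
    if len(q)>5: print(len(q),np.round(np.median(q,0),4),cv2.minAreaRect(q[:,:2].astype(np.float32)))
    cv2.imwrite(f"pics/{n}6.png",c["pixels"][:,:,::-1])
    cv2.imwrite(f"pics/{n}6z.png",cv2.resize((c["pixels"][180:300,230:350] if n=="side" else c["pixels"][140:260,290:410])[:,:,::-1],(390,390)))
cv2.imwrite("pics/z6.png",np.hstack([cv2.imread("pics/side6z.png"),cv2.imread("pics/top6z.png")]))
E
```

```text
t 19.3 p [0.4368 0.0896 0.2504] shift units [ 3.85 -8.09 -5.35] yaw rad -1.316 tilt [ 0.014 -0.003 -1.   ] F [ 0.3 -1.   0.1] M [ 0.04 -0.04  0.01] j [ 33.   3. -22.   1. -64. -43.] w 0.30054293229835144
side 258
z pct [0.1042 0.105  0.1057 0.1067 0.1143 0.1236 0.1247]
59 [ 0.5325 -0.1189  0.1231] ((0.533164381980896, -0.11448504030704498), (0.04004090279340744, 0.01165695395320654), 80.8823471069336)
top 296
z pct [0.1034 0.1051 0.1064 0.1084 0.12   0.1252 0.1272]
78 [ 0.5335 -0.1121  0.1248] ((0.5340403318405151, -0.11154231429100037), (0.0395248718559742, 0.012488139793276787), 79.35246276855469)
```

View pics/z6.png

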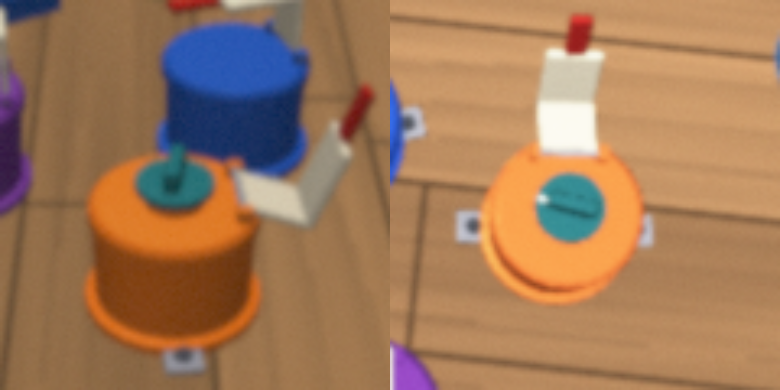

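View pics/side6.png

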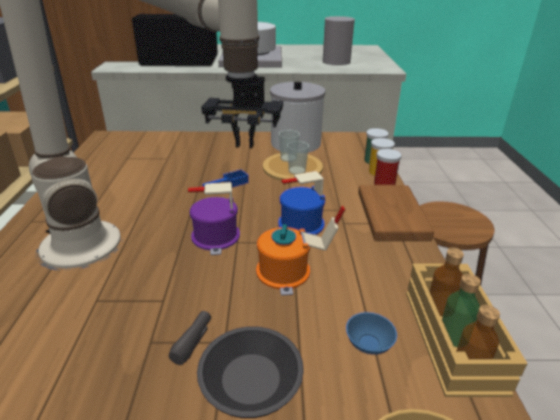

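```bash
python3 -c "
from station import finish_job,sense
print(finish_job())"
```

```text
the job is handed in; nothing more can be done
None
```

The orange tub is vented. The tab stands open, the cap is unscrewed and popped up, and the job was handed in about 19 s into the 61 s allowed.

- **Tab:** I pinched the red nose and led it round the hinge to about 1.9 rad, as estimated from the gripper position. It stayed there after release; the last pictures show it leaning back past upright.
- **Cap:** I found its rest height by touch, about 13.7 mm above the tub top. I pressed it 5 to 6 mm down, reading about 16 N. I held it there while turning it anticlockwise to about 1.32 rad, then let it up.
- **Last checks:** The pictures put the wing at about 80°, or roughly 75° (1.31 rad) from locked. Its upper edge sits about 5 mm above the rest height. The gripper was clear of everything, and the other kitchen things looked unmoved by eye in the side picture.
- **Disagreements:** While pressed, the depth from height (5.2 to 5.8 mm) and from force (4.5 to 5 mm) differed by up to about 1 mm. Both stayed between the 4 mm release and the 7 mm limit. The disc face rose only 4 to 5 mm in the pictures, against 5 mm at the wing top. That is within camera accuracy.

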